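# Empty the labeller's catch tray into the carrying tote

## Task

Collect the labelled ware from the machine's catch tray into the carrying tote: the two capped flasks go into the tote's wide compartment and the slide case into its narrow one, each lying flat on the bottom, none on top of another, set down gently and not dropped. Leave the flask that has no cap where it lies in the tray, and do not disturb the bottle or the jar on the bench.

Things in the scene. Friction and masses are not known exactly. Their poses are not given: they have to be found in the camera images.
- flask_a: a pale plastic culture flask lying flat: body 74 long (its x) x 50 wide (its y) x 28 mm high, with a shoulder and a neck with a ribbed screw cap (26 mm diameter, 25 mm long, ending 73 mm from the origin) pointing along its +x. Origin: centre of the body's underside; z up. Overall it reaches from x = -37 to +73 mm. About 60 g. It starts with the slide case on top of it.
- flask_b: a pale plastic culture flask lying flat: body 74 long (its x) x 50 wide (its y) x 28 mm high, with a shoulder and a neck with a ribbed screw cap (26 mm diameter, 25 mm long, ending 73 mm from the origin) pointing along its +x. Origin: centre of the body's underside; z up. Overall it reaches from x = -37 to +73 mm. About 60 g. It starts in the tray with nothing on it.
- flask_open: a pale plastic culture flask lying flat: body 74 long (its x) x 50 wide (its y) x 28 mm high, with a shoulder and a bare open neck 16 mm in diameter (no cap) pointing along its +x. Origin: centre of the body's underside; z up. Overall it reaches from x = -37 to +63 mm. About 50 g. The reject: it stays in the tray.
- case: a closed pale plastic slide case with a dark seam round it, 88 long (its x) x 34 wide (its y) x 22 mm high. Origin: centre of its underside; z up. About 50 g. It starts lying flat, at some angle, on the body of flask_a, its underside 28 mm above that flask's.
- tray: fixed steel catch tray, 300 (x) x 340 (y) x 40 mm high, walls and floor 5 mm thick. Origin: centre of its underside, on the bench. A belt outfeed with chute, 170 mm wide, up to 77 mm high, stands beyond its +x wall, x = 152 to 365 mm. The three flasks lie side by side in it, roughly along x, caps either way, 75 to 125 mm apart across y. Tray and tote may swap sides (left, right) between starts.
- tote: fixed grey carrying tote, 252 (x) x 288 (y) mm outside, walls and partition 6 mm thick, 50 mm high, floor 5 mm thick. Origin: centre of its underside. A partition along x at y = -15 mm splits a wide (+y) from a narrow (-y) compartment. Above the whole partition runs a carrying handle, 18 mm thick, axis 135 mm above the bench, on flat posts at x = +-115 mm.
- tote_wide (a point): centre of the floor of the tote's wide compartment, on the floor's upper face (5 mm above the bench); axes as the tote's. The compartment is 240 (x) x 150 mm (y) inside and takes both flasks side by side, lying along y.
- tote_narrow (a point): centre of the floor of the tote's narrow compartment, on the floor's upper face; axes as the tote's. The compartment is 240 (x) x 120 mm (y) inside and takes the case lying along y.
- bottle: a tall white bottle with a screw cap, 58 mm in diameter, 170 mm high, standing loose between tray and tote, on the far side. Origin: centre of its underside. A bystander: leave it alone.
- jar: a short round amber jar, 52 mm in diameter, 55 mm high, standing loose between tray and tote, on the side near the robot. Origin: centre of its underside. A bystander: leave it alone.
- microscope: a white stereo microscope fixed to the bench beyond the bottle, 200 (x) x 170 mm (y) at its foot, 305 mm high, its eyepieces leaning towards the robot to at most 95 mm on the -x side of its origin. Origin: centre of its underside. An obstacle only.

How it is judged (in metres and radians):
At the end, for the whole second after the job is handed in: Both capped flasks in the wide and the slide case in the narrow compartment, each within 10 mm of its floor, level within 0.15 rad, at rest and released; the uncapped flask flat in the tray within 40 mm of its start; bottle and jar upright within 30 mm of theirs (x of flask_a in the frame of tote_wide between -0.115 and 0.115 m and y of flask_a in the frame of tote_wide between -0.07 and 0.07 m and z of flask_a in the frame of tote_wide between -0.006 and 0.01 m and angle between each of flask_a, flask_b, case, flask_open's own z axis and vertical below 0.15 rad and linear speed of each of flask_a, flask_b, case below 0.02 m/s and x of flask_b in the frame of tote_wide between -0.115 and 0.115 m and y of flask_b in the frame of tote_wide between -0.07 and 0.07 m and z of flask_b in the frame of tote_wide between -0.006 and 0.01 m and x of case in the frame of tote_narrow between -0.115 and 0.115 m and y of case in the frame of tote_narrow between -0.055 and 0.055 m and z of case in the frame of tote_narrow between -0.006 and 0.01 m and distance of flask_open from where it was at the start of the episode below 0.04 m and x of flask_open in the frame of tray between -0.145 and 0.145 m and y of flask_open in the frame of tray between -0.165 and 0.165 m and distance of each of bottle, jar from where it was at the start of the episode below 0.03 m and angle between each of bottle, jar's own z axis and vertical below 0.2 rad); the robot touches nothing.
It fails at once if a flask or case is dropped into the tote from more than about 3 cm (faster than 0.8 m/s just above its floor) ((x of flask_a in the frame of tote between -0.12 and 0.12 m and y of flask_a in the frame of tote between -0.138 and 0.138 m and z of flask_a in the frame of tote below 0.03 m and linear speed of flask_a above 0.8 m/s) or (x of flask_b in the frame of tote between -0.12 and 0.12 m and y of flask_b in the frame of tote between -0.138 and 0.138 m and z of flask_b in the frame of tote below 0.03 m and linear speed of flask_b above 0.8 m/s) or (x of case in the frame of tote between -0.12 and 0.12 m and y of case in the frame of tote between -0.138 and 0.138 m and z of case in the frame of tote below 0.03 m and linear speed of case above 0.8 m/s)).
It fails at once if the bottle or the jar is knocked over or pushed away ((distance of bottle from where it was at the start of the episode above 0.05 m or angle between bottle's own z axis and vertical above 0.5 rad) or (distance of jar from where it was at the start of the episode above 0.05 m or angle between jar's own z axis and vertical above 0.5 rad)).
It also fails if it takes over 72 s, if anything falls off the work surface, if the arm or the gripper's body presses on something with over 40 N, if the wrist force passes 120 N, or if a joint passes its speed limit or range.

## Robot

A 6-joint arm with a two-finger parallel gripper is mounted at the origin on the work surface. World frame = base frame: x ahead of the robot, y to its left, z up, the work surface at z = 0. Lengths are in mm, angles in rad, forces in N, time in s.
With the tool pointing down it reaches from about 375 to 750 mm from the base axis. Payload 9 kg.
Tool frame: the origin (TCP) lies at the very end of the fingers, on their centre line; the grasp point (between the pads) lies 19 mm behind it; z points along the fingers, y is the direction in which the jaws open and shut (so a half turn about z gives the same grasp; the last joint's range is limited). The gripper opens to 85 mm and grips with 20 to 120 N. Pads are 22 mm wide; open, the fingers measure 114 mm over their backs; the gripper's body (76 mm by 85 mm) begins 54 mm behind the grasp point. The pads swing forward as they close: fully open they stand 13 mm farther back than shut.
Start: joints at [-1.346, 0.104, 0.097, 1.564, 0, 1.353], TCP at [257.096, -542.161, 231.331] pointing down, gripper open.
Joint ranges: [-2.99, 2.99], [-0.84, 1.86], [-1.1, 1.16], [-1.84, 2.11], [-1.51, 1.56], [-3.14, 3.14]. Speed limits (rad/s): [2.22, 2.22, 2.57, 3.14, 3.14, 3.14].

## Interface

Orientations are given as a rotation vector (axis times angle).
In Python, from rig import monitor, cams, workorder gives the robot as it stands. The module is installed in compiled form; this text tells all that it offers.
- The arm moves only by the tool jog_arm, never from a script. Its argument "moves" is text: rows parted by semicolons, each of 7 numbers parted by spaces: the opening in per cent of the stroke, from 0 (shut) to 100 (fully open), then the shift along the tool's x, y, z in mm, then the turn, a rotation vector about the tool's x, y, z in degrees. In form: gripper x y z wx wy wz; .... A call has 1 to 20 rows; each row is the pose to reach, as a shift and turn from the pose measured when the call began, along the tool's axes at that moment; what a row does not reach only later rows make up. A row lasts 1/10 s, in which the tool goes at most 50 mm and 8.59 degrees, less where a joint would pass 70% of its speed; a pose out of reach is approached as far as the arm can. A call with a gripper value outside its range is refused whole. The fingers move at their own pace and stop on an object; "newtons" is the grip in N (left out, the last holds). Time passes only in rows, so rows that repeat a pose let the fingers close. It gives the time, the measured TCP pose, the force and the opening at its end, in the units of the state.
- monitor.state(): the state, without advancing time (a new reading comes with each control period).
- cams.read_camera(name): name is "side" or "top" or "wrist"; returns a dict with "image" (384x512x3 uint8, blue, green, red), "fov_y" (degrees; the focal length in pixels is half the picture's height over the tangent of half this angle, whatever the lens; pixels are square), "cx", "cy" (the principal point, pixels), "rvec" (rotation vector, rad) and "tvec" (3), from world to camera coordinates, as OpenCV has them. Camera axes: x right, y down, z forward; pixel columns grow to the right and rows downward; lengths in mm; the calibration is good to about 2 mm. A picture is of the moment at which its call begins. There is no depth.
- workorder.hand_in(): hands the job in, once; it reports no verdict.
The state is a dict: "time": time; "joint_positions": joint angles; "joint_vel": joint speeds; "effort": joint torques, N m; "tcp_pos": TCP position; "tcp_rot": TCP orientation; "ft_force": force on the tool from outside, world axes, zero at the start; "torque": the same for the moment, N m; "finger_gap": finger opening in mm.
Only numpy, scipy, OpenCV 4.12 (cv2) and the standard library are available. Lean on these libraries where they do the work, as an engineer would, in place of code of your own. Each camera call takes 0.05 s, during which the arm holds its last target.

## Working session

There is one attempt and no reset: what is moved stays moved. The work goes in short steps, Python scripts to look and compute and a tool call to move; the robot and the scene stay as the last step left them, time stands still between calls to the robot, and variables do not carry over. Pictures are saved under pics/ and viewed, and the job is handed in when it is done.

Besides the shell and the picture viewer there is one more tool, called as name(argument=value, ...) on one line, values as JSON. jog_arm: Moves the arm, as the interface text tells. Its arguments: {"type":"object","properties":{"moves":{"type":"string"},"newtons":{"type":"number"}},"required":["moves"]}

```bash
mkdir -p pics
python3 - <<'E'
from rig import monitor,cams
import cv2,json
s=monitor.state()
for k in s: print(k,s[k])
for n in ("side","top","wrist"):
    c=cams.read_camera(n); cv2.imwrite(f"pics/{n}0.png",c["image"])
    print(n,c["fov_y"],c["cx"],c["cy"],c["rvec"],c["tvec"])
E
```

```text
time 0.0
joint_positions [-1.34569755e+00  1.04713697e-01  9.64525174e-02  1.56387157e+00
  1.12350800e-05  1.35307719e+00]
joint_vel [-0.00052279 -0.00184517 -0.00174853  0.00075138 -0.00161169  0.00087635]
effort [-1.10069264e-03 -5.56925547e+01  5.03658593e+01  1.66472979e-02
 -1.83562615e-04  1.43362075e-05]
tcp_pos [ 257.01897916 -541.80143104  230.50466207]
tcp_rot [-3.06359942e+00 -6.89614074e-01 -9.89784325e-06]
ft_force [ 0.77422567 -0.26775767 -0.49289985]
torque [ 0.01742664 -0.06820945  0.00258729]
finger_gap 85.4860859166735
side 52.34301694934671 254.00145073707617 190.95918978837156 [ 0.26149434 -2.85210684  1.12640388] [600.29560633 101.41474433 832.17958813]
top 49.60492651811015 257.83577899157734 190.20472465963556 [ 2.15556704 -2.18793461  0.06859745] [ 18.6721019  588.51931775 984.20124844]
wrist 70.57106930663463 252.21799031780665 192.7991941413529 [-2.45741428  1.55423769  0.21373742] [-598.1560333   -33.56986823  378.92131747]
```

View pics/top0.png

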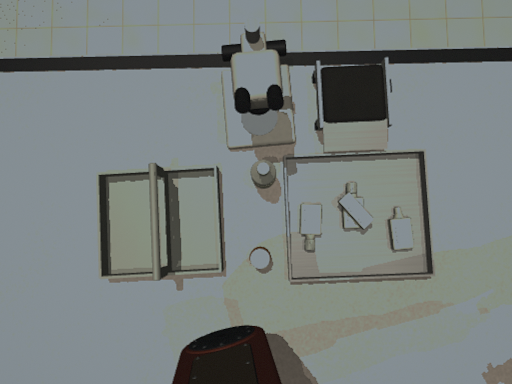

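View pics/side0.png

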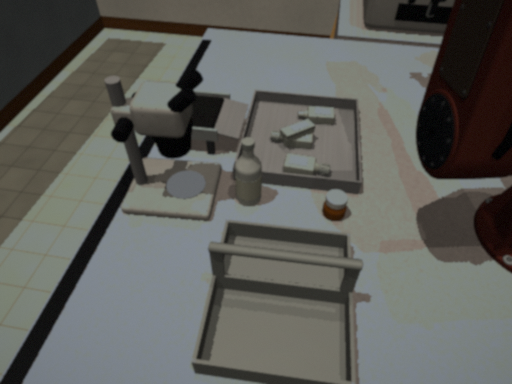

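View pics/wrist0.png

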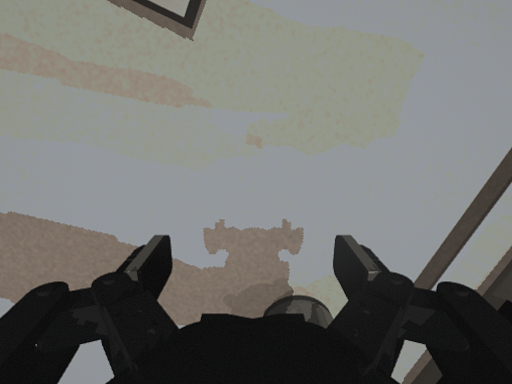

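```bash
cat > h.py <<'E'
import numpy as np,cv2
from rig import monitor,cams
def cam(n,save=None):
    c=cams.read_camera(n)
    im=c["image"].copy()
    if save: cv2.imwrite(save,im)
    f=im.shape[0]/2/np.tan(np.radians(c["fov_y"]/2))
    K=np.array([[f,0,c["cx"]],[0,f,c["cy"]],[0,0,1]])
    R=cv2.Rodrigues(np.array(c["rvec"],float))[0]; t=np.array(c["tvec"],float)
    return dict(im=im,K=K,R=R,t=t)
def proj(c,P):
    p=(c["R"]@np.atleast_2d(P).T).T+c["t"]; p=p@c["K"].T
    return p[:,:2]/p[:,2:]
def unproj(c,uv,z):
    uv=np.atleast_2d(uv); d=np.c_[uv,np.ones(len(uv))]@np.linalg.inv(c["K"]).T@c["R"]
    o=-c["R"].T@c["t"]
    return o+d*((z-o[2])/d[:,2])[:,None]
def crop(c,u0,v0,u1,v1,s,path):
    im=cv2.resize(c["im"][v0:v1,u0:u1],None,fx=s,fy=s,interpolation=cv2.INTER_CUBIC)
    im=cv2.convertScaleAbs(im,alpha=1.3)
    cv2.imwrite(path,im)
E
python3 - <<'E'
from h import *
c=cam("top"); 
print("campos",-c["R"].T@c["t"])
print(proj(c,[[0,0,0],[257,-542,230],[500,0,0],[500,-200,0],[500,200,0]]))
crop(c,280,145,440,285,5,"pics/tray1.png")
crop(c,90,145,290,285,4,"pics/tote1.png")
# 
for n,uv,z in [("tray tl",(285,155),40),("tray tr",(424,152),40),("tray br",(431,277),40),("tray bl",(290,280),40),("tote tl",(99,174),50),("tote tr",(218,168),50),("tote br",(220,272),50),("tote bl",(101,277),50)]:
    print(n,unproj(c,uv,z).round(0))
E
```

```text
campos [ 507.38329869   -7.14194565 1028.52657379]
[[265.71818029 438.64731882]
 [557.41359411 355.75251665]
 [262.53435814 226.7831011 ]
 [343.90166322 225.63607667]
 [181.7022972  227.92258026]]
tray tl [[671. -57.  40.]]
tray tr [[ 673. -388.   40.]]
tray br [[ 378. -391.   40.]]
tray bl [[375. -63.  40.]]
tote tl [[631. 388.  50.]]
tote tr [[641. 103.  50.]]
tote br [[397. 100.  50.]]
tote bl [[389. 379.  50.]]
```

View pics/tray1.png

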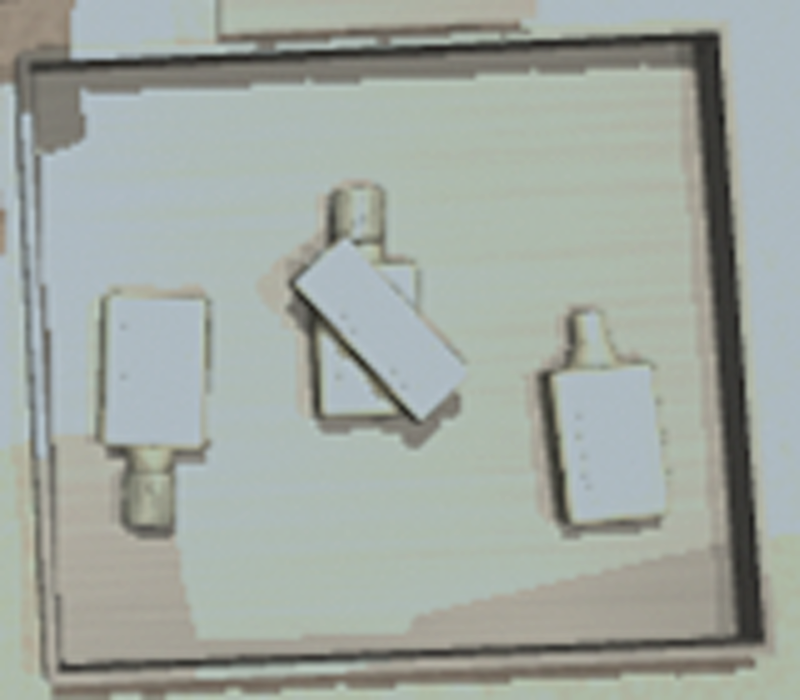

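View pics/tote1.png

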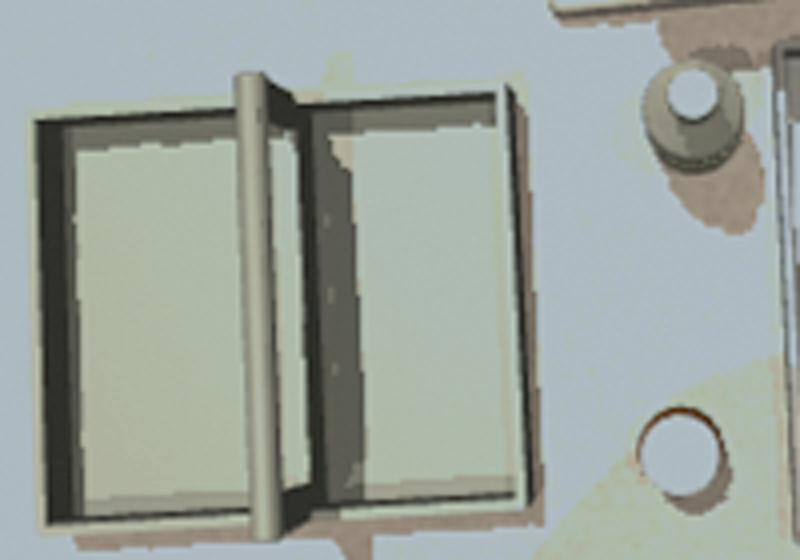

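```bash
cat >> h.py <<'E'
def box(L0,L1,W,z0,z1,x,y,yaw):
    c,s=np.cos(yaw),np.sin(yaw)
    q=[(L0,-W/2),(L1,-W/2),(L1,W/2),(L0,W/2)]
    return np.array([[x+c*a-s*b,y+s*a+c*b,z] for z in (z0,z1) for a,b in q])
def drawbox(im,p,col):
    p=p.round().astype(int)
    for i in range(4):
        for a,b in ((i,(i+1)%4),(4+i,4+(i+1)%4),(i,i+4)):
            cv2.line(im,tuple(map(int,p[a])),tuple(map(int,p[b])),col,1,cv2.LINE_AA)
E
python3 - <<'E'
from h import *
c=cam("top")
def un(pts,z,s,o): 
    return unproj(c,(np.array(pts,float)+.5)/s-.5+o,z)
def rect(name,pts,z,s=5,o=(280,145)):
    w=un(pts,z,s,o); r=cv2.minAreaRect(w[:,:2].astype(np.float32))
    print(name,w[:,:2].round(0).tolist(),"centre",w.mean(0).round(1),r)
    return w
rect("b",[(107,290),(210,296),(206,450),(101,446)],33)
print("bcap",un([(148,532)],18,5,(280,145)))
rect("open",[(554,372),(652,363),(664,516),(570,525)],33)
rect("case",[(347,240),(293,283),(418,420),(467,368)],55)
print("a corners",un([(415,262),(320,417)],33,5,(280,145)),"cap tip",un([(358,183)],20,5,(280,145)))
rect("tote",[(30,110),(508,82),(528,508),(42,530)],50,4,(90,145))
print("part edge",un([(310,130),(322,500)],50,4,(90,145)), "handle",un([(249,75),(267,540)],135,4,(90,145)))
print("bottle cap",un([(693,93)],170,4,(90,145)),"jar",un([(682,453)],55,4,(90,145)))
rect("tray",[(20,58),(718,33),(763,640),(48,675)],40)
w=cam("wrist"); p=-w["R"].T@w["t"]; s=monitor.state()
T=cv2.Rodrigues(np.array(s["tcp_rot"]))[0]
print("wristcam in tool",T.T@(p-s["tcp_pos"]), "tool",T.round(2))
E
```

```text
b [[557.0, -93.0], [553.0, -142.0], [480.0, -138.0], [482.0, -89.0]] centre [ 517.9 -115.6   33. ] ((517.968505859375, -115.79338836669922), (49.85702133178711, 74.38880157470703), 86.51361083984375)
bcap [[ 440.49960511 -111.54279611   18.        ]]
open [[514.0, -304.0], [518.0, -351.0], [446.0, -353.0], [442.0, -309.0]] centre [ 480.1 -329.5   33. ] ((480.0907287597656, -329.992431640625), (72.96514129638672, 46.61033248901367), 3.688305139541626)
case [[577.0, -204.0], [557.0, -178.0], [493.0, -234.0], [517.0, -258.0]] centre [ 536.1 -218.5   55. ] ((536.1201171875, -218.75070190429688), (85.46967315673828, 33.35100555419922), 40.92303466796875)
a corners [[ 567.78492343 -240.43992136   33.        ]
 [ 494.64792923 -192.92511778   33.        ]] cap tip [[ 607.44904657 -217.23128997   20.        ]]
tote [[636.0, 393.0], [648.0, 107.0], [398.0, 97.0], [388.0, 381.0]] centre [517.5 244.3  50. ] ((516.7901000976562, 244.39633178710938), (250.5850067138672, 286.2972412109375), 2.4159557819366455)
part edge [[621.20204699 224.7968287   50.        ]
 [403.69981738 217.00785341  50.        ]] handle [[642.00245874 238.12337226 135.        ]
 [392.01457908 226.88302506 135.        ]]
bottle cap [[623.37299077  -3.73239173 170.        ]] jar [[428.6115462    6.29204888  55.        ]]
tray [[668.0, -53.0], [675.0, -387.0], [388.0, -394.0], [376.0, -61.0]] centre [ 526.9 -223.8   40. ] ((526.5223388671875, -223.8997344970703), (292.3198547363281, 333.62530517578125), 1.4729348421096802)
wristcam in tool [  68.31283293   -0.78678189 -141.95995812] tool [[ 0.9   0.43 -0.  ]
 [ 0.43 -0.9   0.  ]
 [ 0.   -0.   -1.  ]]
```

```bash
cat >> h.py <<'E'
def rel(target,yaw=None):
    s=monitor.state(); T=cv2.Rodrigues(np.array(s["tcp_rot"]))[0]
    d=T.T@(np.array(target,float)-s["tcp_pos"])
    y0=np.degrees(np.arctan2(T[1,0],T[0,0]))
    w=None
    if yaw is not None:
        c,si=np.cos(np.radians(yaw)),np.sin(np.radians(yaw))
        G=np.array([[c,si,0],[si,-c,0],[0,0,-1]])
        w=np.degrees(cv2.Rodrigues(T.T@G)[0].ravel()).round(1)
    print("t",s["time"],"tcp",np.round(s["tcp_pos"],1),"yaw",y0.round(1),"shift",d.round(1),"turn",w,"gap",round(s["finger_gap"],1),"j",np.degrees(s["joint_positions"]).round(0),"F",np.round(s["ft_force"],1))
E
python3 - <<'E'
from h import *
items=[("case",-44,44,34,33,55,536,-218.5,41.5,(0,0,255)),("a",-37,73,50,5,33,531,-216.7,-0.4,(0,255,0)),("b",-37,73,50,5,33,518,-115.7,177,(255,0,0)),("o",-37,63,50,5,33,480,-329,2,(255,0,255)),
("tote",-126,126,288,0,50,517.5,245,2.5,(0,255,255)),("tray",-150,150,340,0,40,526.5,-224,1,(255,255,0))]
for n,r in(("top",(80,130,440,290)),("side",(190,80,380,384))):
    c=cam(n); im=cv2.convertScaleAbs(cv2.resize(c["im"],None,fx=4,fy=4,interpolation=cv2.INTER_CUBIC),alpha=1.3)
    for nm,l0,l1,W,z0,z1,x,y,yw,col in items:
        drawbox(im,(proj(c,box(l0,l1,W,z0,z1,x,y,np.radians(yw)))+.5)*4-.5,col)
    im=im[r[1]*4:r[3]*4,r[0]*4:r[2]*4]
    k=min(800/im.shape[1],600/im.shape[0],1); cv2.imwrite(f"pics/ov_{n}.png",cv2.resize(im,None,fx=k,fy=k,interpolation=cv2.INTER_AREA))
rel([536,-218.5,230],123.5)
E
```

```text
t 0.4 tcp [ 257.1 -542.1  231.2] yaw 25.4 shift [ 390.7 -172.9    1.2] turn [ -0.   -0.  -98.1] gap 85.3 j [-77.   6.   6.  90.   0.  78.] F [1.1 0.5 0.8]
```

View pics/ov_top.png

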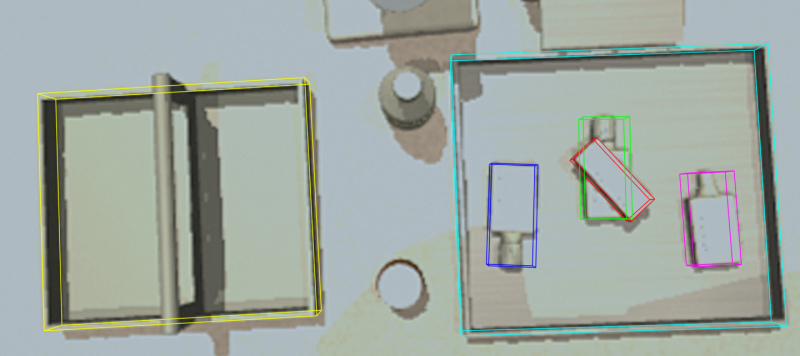

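View pics/ov_side.png

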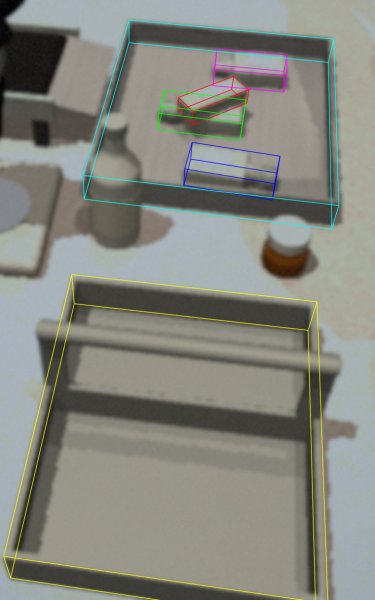

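jog_arm(moves="100 40 -17 0 0 0 -8; 100 80 -34 0 0 0 -16; 100 120 -52 0 0 0 -24; 100 160 -70 0 0 0 -32; 100 200 -88 0 0 0 -40; 100 240 -106 0 0 0 -48; 100 280 -124 0 0 0 -56; 100 320 -142 0 0 0 -64; 100 360 -160 0 0 0 -72; 100 391 -173 1 0 0 -80; 100 391 -173 1 0 0 -88; 100 391 -173 1 0 0 -98; 100 391 -173 1 0 0 -98; 100 391 -173 1 0 0 -98", newtons=50)

```text
time: 1.8
tcp_pos: [536.2, -218.3, 230.2]
tcp_rot: [-1.494, -2.763, -0.0]
ft_force: [0.7, -0.2, -0.2]
finger_gap: 85.5
```

```bash
python3 -c "
from h import *
rel([536,-218.5,130],-138.5)"
```

```text
t 1.8 tcp [ 536.2 -218.3  230.2] yaw 123.2 shift [ -0.   -0.3 100.2] turn [  0.   -0.  -98.3] gap 85.5 j [-35.   2.   2.  89.   0.  22.] F [ 0.7 -0.2 -0.2]
```

jog_arm(moves="100 0 0 10 0 0 -8; 100 0 0 20 0 0 -16; 100 0 0 30 0 0 -25; 100 0 0 40 0 0 -33; 100 0 0 50 0 0 -41; 100 0 0 60 0 0 -49; 100 0 0 70 0 0 -57; 100 0 0 80 0 0 -65; 100 0 0 90 0 0 -73; 100 0 0 100 0 0 -81; 100 0 0 100 0 0 -89; 100 0 0 100 0 0 -98; 100 0 0 100 0 0 -98; 100 0 0 100 0 0 -98")

```text
time: 3.2
tcp_pos: [536.1, -218.6, 130.3]
tcp_rot: [-1.096, 2.944, -0.0]
ft_force: [-0.3, 0.2, 0.2]
finger_gap: 85.3
```

```bash
python3 -c "
from h import *
rel([536,-218.5,34],-138.5)
c=cam('wrist','pics/w1.png')
im=c['im'].copy()
drawbox(im,proj(c,box(-44,44,34,33,55,536,-218.5,np.radians(41.5))),(0,0,255))
drawbox(im,proj(c,box(-37,37,50,5,33,531,-216.7,np.radians(-.4))),(0,255,0))
cv2.imwrite('pics/w1o.png',im)
"
```

```text
t 3.2 tcp [ 536.1 -218.6  130.3] yaw -139.2 shift [ 0.1  0.1 96.3] turn [-0.   0.  -0.7] gap 85.3 j [-35.   3.  -8.  79.   0. -76.] F [-0.3  0.2  0.2]
```

View pics/w1o.png

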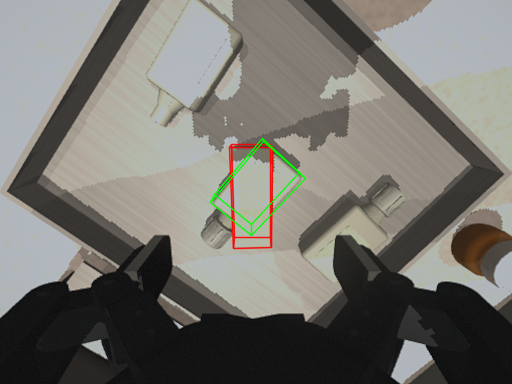

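jog_arm(moves="70 0 0 20 0 0 -0.7; 70 0 0 45 0 0 -0.7; 70 0 0 65 0 0 -0.7; 70 0 0 80 0 0 -0.7; 70 0 0 90 0 0 -0.7; 70 0 0 95 0 0 -0.7; 70 0 0 95 0 0 -0.7; 70 0 0 95 0 0 -0.7; 30 0 0 95 0 0 -0.7; 30 0 0 95 0 0 -0.7; 10 0 0 95 0 0 -0.7; 10 0 0 95 0 0 -0.7; 10 0 0 95 0 0 -0.7; 10 0 0 95 0 0 -0.7", newtons=50)

```text
time: 4.65
tcp_pos: [536.8, -219.0, 36.4]
tcp_rot: [-1.114, 2.936, -0.002]
ft_force: [0.1, -0.5, 6.1]
finger_gap: 33.3
```

```bash
python3 -c "
from h import *
rel([536,-218.5,34],-138.5)
c=cam('wrist','pics/w2.png')
"
```

```text
t 4.65 tcp [ 536.8 -219.    36.4] yaw -138.4 shift [0.3 0.9 2.4] turn [-0.1  0.   0.1] gap 33.3 j [-35.   6. -15.  69.   0. -77.] F [ 0.1 -0.5  6.1]
```

View pics/w2.png

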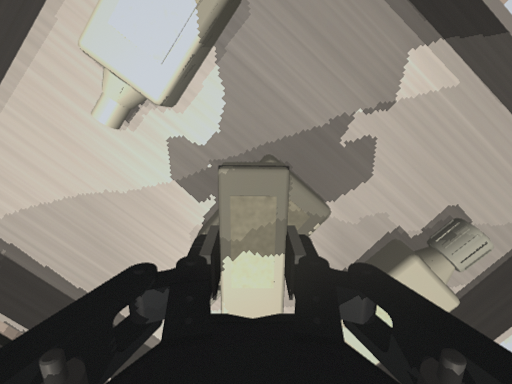

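jog_arm(moves="10 0 0 -5 0 0 0; 10 0 0 -15 0 0 0; 10 0 0 -30 0 0 0; 10 0 0 -55 0 0 0; 10 0 0 -85 0 0 0; 10 0 0 -115 0 0 0; 10 0 0 -145 0 0 0; 10 0 0 -175 0 0 0; 10 0 0 -200 0 0 0; 10 0 0 -212 0 0 0; 10 0 0 -214 0 0 0; 10 0 0 -214 0 0 0")

```text
time: 5.9
tcp_pos: [536.4, -218.7, 250.0]
tcp_rot: [-1.114, 2.936, -0.002]
ft_force: [-0.7, 0.8, -0.5]
finger_gap: 32.9
```

```bash
python3 -c "
from h import *
rel([521,163,250],-87.5)
c=cam('top','pics/t3.png');crop(c,240,100,440,290,4,'pics/t3c.png')
c=cam('wrist','pics/w3.png')
"
```

```text
t 5.9 tcp [ 536.4 -218.7  250. ] yaw -138.4 shift [-241.7  295.8   -0.3] turn [ -0.1  -0.  -50.9] gap 32.9 j [-35.   3.   4.  91.   0. -77.] F [-0.7  0.8 -0.5]
```

View pics/w3.png

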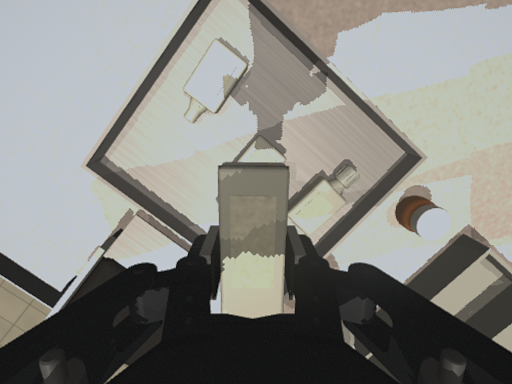

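View pics/t3.png

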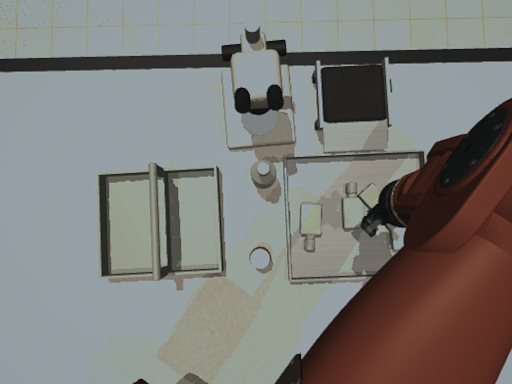

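```bash
python3 -c "
from h import *
c=cam('side','pics/s3.png')
crop(c,180,0,460,220,2.8,'pics/s3c.png')
print(proj(c,[[536,-218,250],[536,-218,350],[536,-218,400],[536,-218,450]]), -c['R'].T@c['t'])
"
```

```text
[[305.37262766  55.93022345]
 [310.2752223    9.55851184]
 [313.08377147 -17.00644845]
 [316.17913241 -46.28424831]] [502.97443213 595.09990644 675.30397172]
```

View pics/s3c.png

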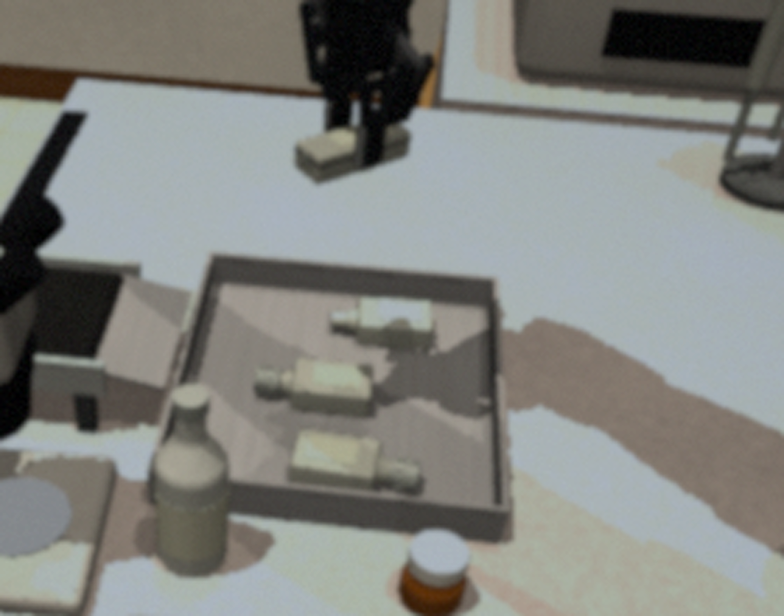

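jog_arm(moves="10 -8 9 0 0 0 -2; 10 -22 27 0 0 0 -5; 10 -40 49 0 0 0 -8; 10 -60 73 0 0 0 -12; 10 -80 98 0 0 0 -17; 10 -100 122 0 0 0 -21; 10 -120 147 0 0 0 -25; 10 -140 171 0 0 0 -29; 10 -160 196 0 0 0 -34; 10 -180 220 0 0 0 -38; 10 -200 245 0 0 0 -42; 10 -218 267 0 0 0 -46; 10 -231 283 0 0 0 -49; 10 -239 292 0 0 0 -51; 10 -242 296 0 0 0 -51; 10 -242 296 0 0 0 -51; 10 -242 296 0 0 0 -51")

```text
time: 7.75
tcp_pos: [520.7, 163.0, 248.8]
tcp_rot: [2.269, -2.172, -0.001]
ft_force: [0.6, 0.3, -0.6]
finger_gap: 32.5
```

```bash
python3 -c "
from h import *
rel([521,163,110],-87.5)
c=cam('side','pics/s4.png')
c=cam('wrist','pics/w4.png')
"
```

```text
t 7.75 tcp [520.7 163.  248.8] yaw -87.5 shift [ -0.   -0.4 138.8] turn [ 0.  0. -0.] gap 32.5 j [  4.  -3.  -2.  91.   0. -89.] F [ 0.6  0.3 -0.6]
```

View pics/s4.png

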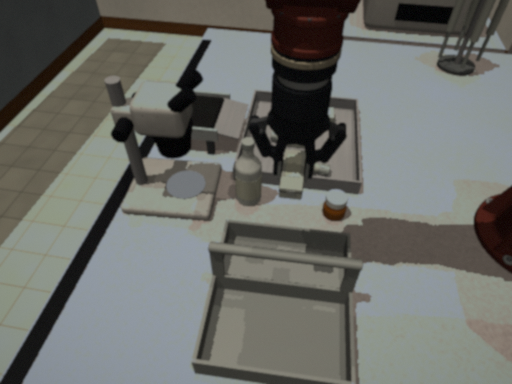

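View pics/w4.png

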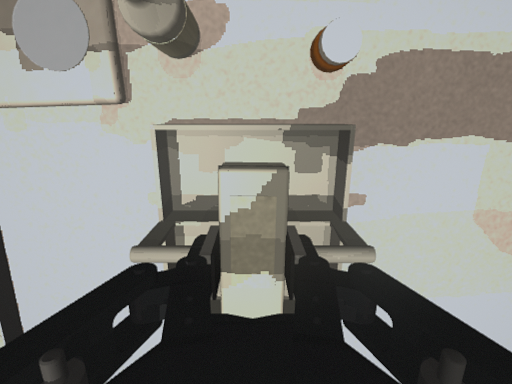

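jog_arm(moves="10 0 0 15 0 0 0; 10 0 0 40 0 0 0; 10 0 0 70 0 0 0; 10 0 0 100 0 0 0; 10 0 0 125 0 0 0; 10 0 0 143 0 0 0; 10 0 0 149 0 0 0; 10 0 0 149 0 0 0; 10 0 0 149 0 0 0")

```text
time: 8.75
tcp_pos: [521.4, 162.6, 101.1]
tcp_rot: [-2.268, 2.173, -0.001]
ft_force: [0.0, -0.2, 0.1]
finger_gap: 33.0
```

```bash
python3 -c "
from h import *
rel([521,163,9],-87.5)
c=cam('side','pics/s5.png')
crop(c,180,60,400,300,2.5,'pics/s5c.png')
c=cam('wrist','pics/w5.png')
im=c['im'].copy()
drawbox(im,proj(c,box(-126,126,288,0,50,517.5,245,np.radians(2.5))),(0,0,255))
cv2.imwrite('pics/w5.png',im)
"
```

```text
t 8.75 tcp [521.4 162.6 101.1] yaw -87.6 shift [-0.4  0.5 92.1] turn [-0.1  0.  -0.1] gap 33.0 j [  4.  -3. -17.  76.   0. -89.] F [ 0.  -0.2  0.1]
```

View pics/s5c.png

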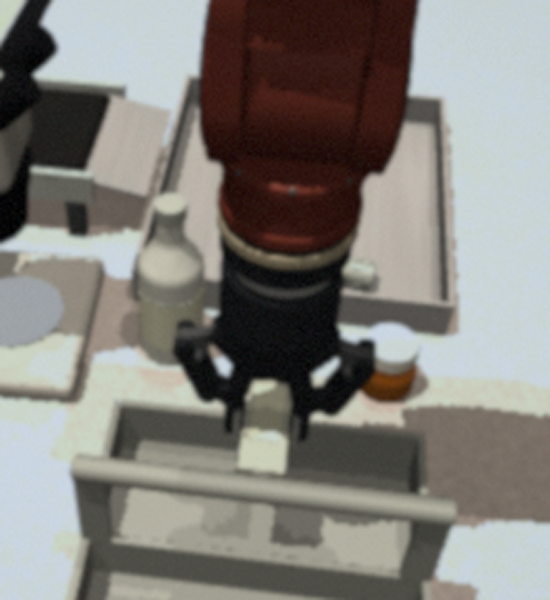

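View pics/w5.png

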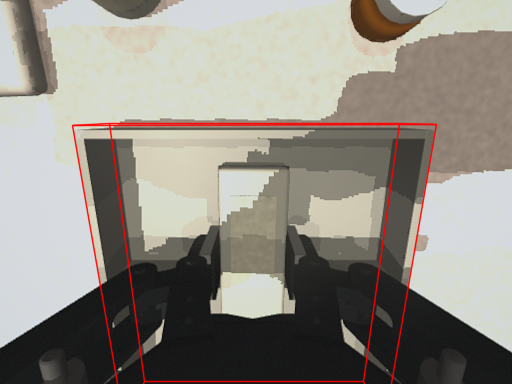

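```bash
python3 -c "
from h import *
c=cam('wrist')
print(unproj(c,[(253,167),(220,167),(288,167)],119.5), unproj(c,[(253,139)],50))
"
```

```text
[[523.63860187 118.48683006 119.5       ]
 [538.8657894  119.13980137 119.5       ]
 [507.49329696 117.79448809 119.5       ]] [[523.85049768 111.01911839  50.        ]]
```

jog_arm(moves="10 0 0 15 0 0 0; 10 0 0 35 0 0 0; 10 0 0 55 0 0 0; 10 0 0 70 0 0 0; 10 0 0 80 0 0 0; 10 0 0 86 0 0 0; 10 0 0 88 0 0 0; 10 0 0 88 0 0 0")

```text
time: 9.7
tcp_pos: [522.0, 162.9, 13.5]
tcp_rot: [-2.268, 2.172, -0.002]
ft_force: [-0.4, 0.7, -0.9]
finger_gap: 33.1
```

jog_arm(moves="10 0 0 2 0 0 0; 10 0 0 4 0 0 0; 10 0 0 5 0 0 0; 10 0 0 5 0 0 0; 10 0 0 5 0 0 0")

```text
time: 10.2
tcp_pos: [522.0, 162.9, 8.6]
tcp_rot: [-2.268, 2.172, -0.002]
ft_force: [-0.7, 0.4, 0.0]
finger_gap: 33.0
```

jog_arm(moves="10 0 0 0.5 0 0 0; 45 0 0 0.5 0 0 0; 50 0 0 0.5 0 0 0; 70 0 0 0.5 0 0 0; 70 0 0 0.5 0 0 0; 70 0 0 0.5 0 0 0")

```text
time: 10.8
tcp_pos: [522.0, 162.9, 8.0]
tcp_rot: [-2.268, 2.172, -0.002]
ft_force: [0.3, 0.0, -0.5]
finger_gap: 59.6
```

```bash
python3 -c "
from h import *
rel([521,163,250],-87.5)
c=cam('side','pics/s6.png')
crop(c,180,60,400,300,2.5,'pics/s6c.png')
"
```

```text
t 10.8 tcp [522.  162.9   8. ] yaw -87.5 shift [-2.00e-01  5.00e-01 -2.42e+02] turn [-0.1  0.  -0. ] gap 59.6 j [  4.   2. -23.  66.   0. -89.] F [ 0.3  0.  -0.5]
```

View pics/s6c.png

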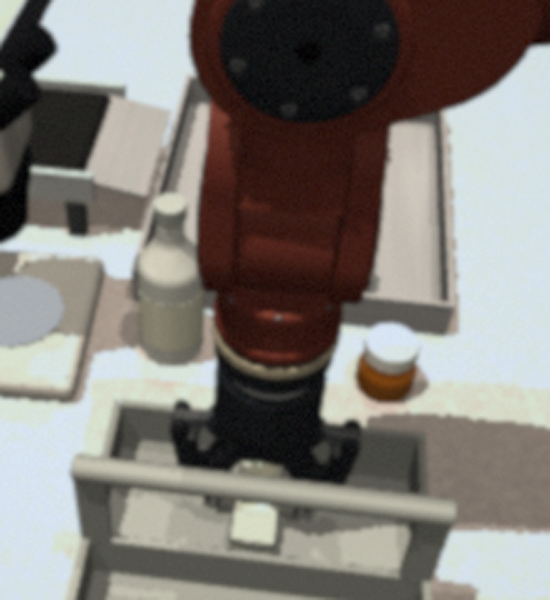

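jog_arm(moves="70 0 0 -10 0 0 0; 70 0 0 -30 0 0 0; 70 0 0 -60 0 0 0; 70 0 0 -100 0 0 0; 70 0 0 -140 0 0 0; 70 0 0 -180 0 0 0; 70 0 0 -215 0 0 0; 70 0 0 -222 0 0 0; 70 0 0 -222 0 0 0")

```text
time: 11.75
tcp_pos: [522.4, 162.8, 232.0]
tcp_rot: [-2.266, 2.17, -0.005]
ft_force: [0.5, -0.1, -0.4]
finger_gap: 59.5
```

```bash
python3 -c "
from h import *
rel([513,-115.5,230],177)
c=cam('wrist','pics/w7.png')
"
```

```text
t 11.75 tcp [522.4 162.8 232. ] yaw -87.5 shift [277.7  21.4   1.8] turn [-0.2  0.3 95.5] gap 59.5 j [  4.  -4.  -4.  89.   0. -89.] F [ 0.5 -0.1 -0.4]
```

View pics/w7.png

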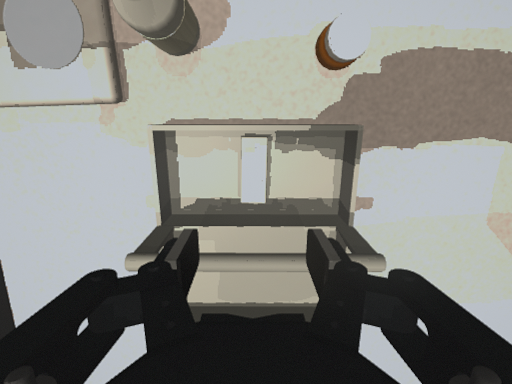

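Case lies flat in the narrow compartment (pixels 241–267 × 137–204), released. On to flask_b.

jog_arm(moves="100 25 2 0 0 0 8; 100 55 4 0 0 0 16; 100 85 6 0 0 0 24; 100 115 9 0 0 0 32; 100 145 11 0 0 0 40; 100 175 13 0 0 0 48; 100 205 16 0 0 0 56; 100 235 18 0 0 0 64; 100 260 20 0 0 0 72; 100 274 21 0 0 0 80; 100 278 21 0 0 0 88; 100 278 21 0 0 0 95.5; 100 278 21 0 0 0 95.5; 100 278 21 0 0 0 95.5")

```text
time: 13.2
tcp_pos: [512.1, -115.5, 228.7]
tcp_rot: [0.077, 3.14, 0.002]
ft_force: [-0.1, -0.6, 0.5]
finger_gap: 85.4
```

```bash
python3 -c "
from h import *
rel([513,-115.5,100],177)
c=cam('wrist')
im=c['im'].copy()
drawbox(im,proj(c,box(-37,37,50,5,33,518,-115.7,np.radians(177))),(0,0,255))
drawbox(im,proj(c,box(-37,37,50,5,33,531,-216.7,np.radians(-.4))),(0,255,0))
cv2.imwrite('pics/w8.png',im)
"
```

```text
t 13.2 tcp [ 512.1 -115.5  228.7] yaw 177.2 shift [-8.000e-01 -1.000e-01  1.287e+02] turn [0.1 0.  0.2] gap 85.4 j [-27.  -7.  -8.  89.   0. -24.] F [-0.1 -0.6  0.5]
```

View pics/w8.png

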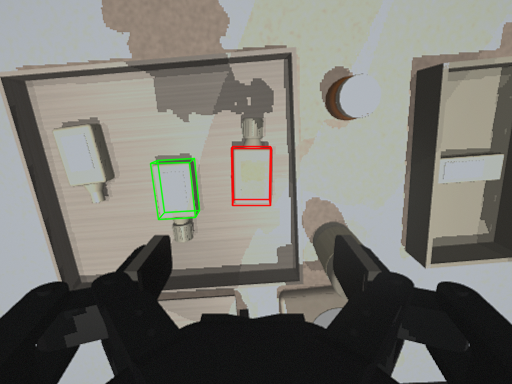

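jog_arm(moves="80 0 0 15 0 0 0; 80 0 0 40 0 0 0; 80 0 0 75 0 0 0; 80 0 0 110 0 0 0; 80 0 0 140 0 0 0; 80 0 0 150 0 0 0; 80 0 0 150 0 0 0; 80 0 0 150 0 0 0")

```text
time: 14.05
tcp_pos: [513.1, -115.6, 80.5]
tcp_rot: [0.076, 3.138, 0.001]
ft_force: [0.5, 0.1, 0.3]
finger_gap: 68.2
```

```bash
python3 -c "
from h import *
rel([513,-115.5,8],177)
c=cam('wrist','pics/w9.png')
"
```

```text
t 14.05 tcp [ 513.1 -115.6   80.5] yaw 177.2 shift [ 0.3  0.  72.5] turn [0.  0.1 0.2] gap 68.2 j [-27.  -6. -22.  74.   0. -24.] F [0.5 0.1 0.3]
```

View pics/w9.png

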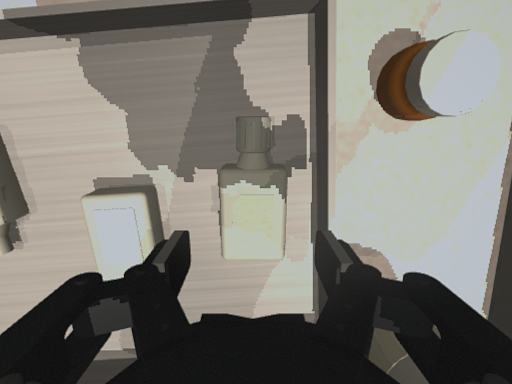

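jog_arm(moves="80 0 0 15 0 0 0; 80 0 0 30 0 0 0; 80 0 0 45 0 0 0; 80 0 0 55 0 0 0; 80 0 0 60 0 0 0; 80 0 0 60 0 0 0")

```text
time: 14.7
tcp_pos: [513.0, -115.5, 19.8]
tcp_rot: [0.076, 3.139, 0.001]
ft_force: [-0.1, -0.3, -0.0]
finger_gap: 68.5
```

```bash
python3 -c "
from h import *
rel([513,-115.5,8],177)
c=cam('wrist','pics/w10.png')
c=cam('side'); crop(c,220,70,380,220,4,'pics/s10.png')
"
```

```text
t 14.7 tcp [ 513.  -115.5   19.8] yaw 177.2 shift [-0.  -0.  11.8] turn [0.  0.1 0.2] gap 68.5 j [-27.  -3. -26.  67.   0. -24.] F [-0.1 -0.3 -0. ]
```

View pics/w10.png

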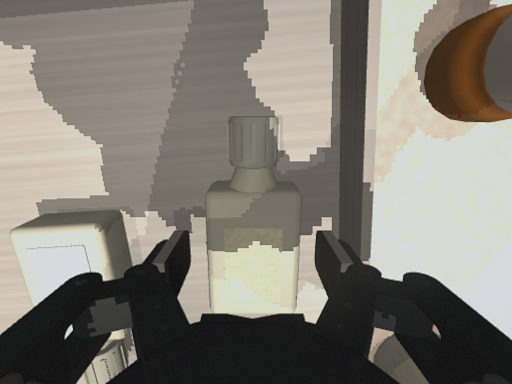

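View pics/s10.png

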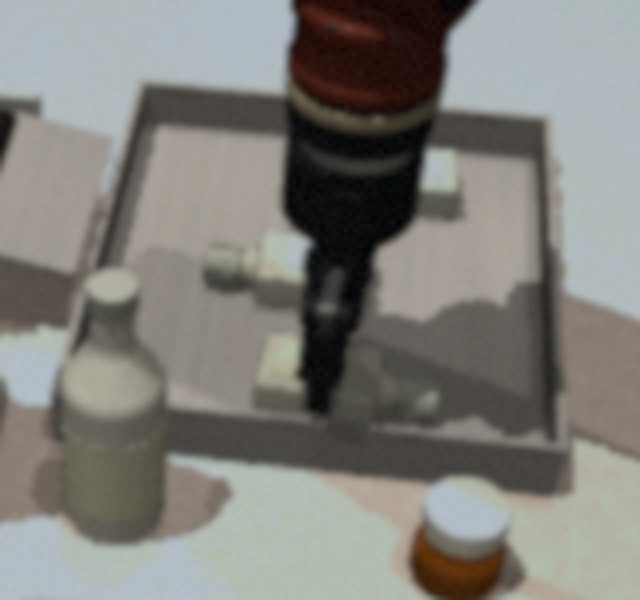

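jog_arm(moves="74 0 0 2 0 0 0; 74 0 0 5 0 0 0; 74 0 0 8 0 0 0; 74 0 0 11 0 0 0; 74 0 0 11 0 0 0; 50 0 0 11 0 0 0; 40 0 0 11 0 0 0; 30 0 0 11 0 0 0; 30 0 0 11 0 0 0; 30 0 0 11 0 0 0; 30 0 0 11 0 0 0", newtons=50)

```text
time: 15.9
tcp_pos: [514.0, -116.0, 10.3]
tcp_rot: [0.076, 3.137, -0.0]
ft_force: [0.2, -0.8, 1.8]
finger_gap: 48.8
```

```bash
python3 -c "
from h import *
rel([513,-115.5,8],177)
c=cam('wrist','pics/w11.png')
"
```

```text
t 15.9 tcp [ 514.  -116.    10.3] yaw 177.2 shift [1.  0.4 2.3] turn [-0.   0.2  0.2] gap 48.8 j [-27.  -2. -26.  66.   0. -24.] F [ 0.2 -0.8  1.8]
```

View pics/w11.png

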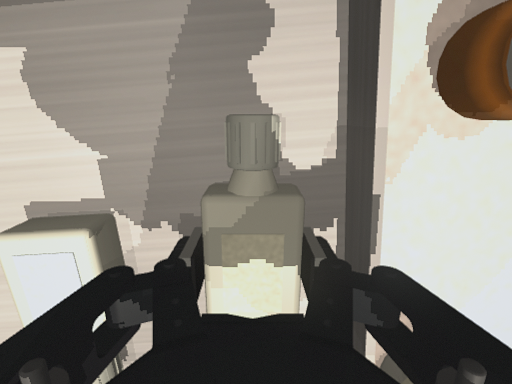

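jog_arm(moves="30 0 0 -5 0 0 0; 30 0 0 -15 0 0 0; 30 0 0 -30 0 0 0; 30 0 0 -55 0 0 0; 30 0 0 -85 0 0 0; 30 0 0 -120 0 0 0; 30 0 0 -155 0 0 0; 30 0 0 -190 0 0 0; 30 0 0 -220 0 0 0; 30 0 0 -236 0 0 0; 30 0 0 -240 0 0 0; 30 0 0 -240 0 0 0")

```text
time: 17.15
tcp_pos: [513.3, -116.0, 251.3]
tcp_rot: [0.076, 3.135, -0.001]
ft_force: [-0.3, 0.1, -0.4]
finger_gap: 48.7
```

```bash
python3 -c "
from h import *
rel([565,307,250],92.5)
c=cam('side','pics/s12.png')
"
```

```text
t 17.15 tcp [ 513.3 -116.   251.3] yaw 177.2 shift [-31.1 425.    1.2] turn [ 0.2  0.3 84.7] gap 48.7 j [-27.  -7.  -5.  91.   0. -24.] F [-0.3  0.1 -0.4]
```

View pics/s12.png

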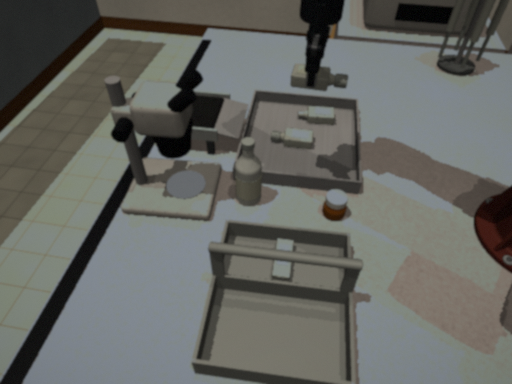

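jog_arm(moves="30 -1 10 0 0 0 2; 30 -2 28 0 0 0 6; 30 -4 52 0 0 0 11; 30 -6 80 0 0 0 16; 30 -8 108 0 0 0 22; 30 -10 136 0 0 0 28; 30 -12 164 0 0 0 34; 30 -14 192 0 0 0 39; 30 -16 220 0 0 0 45; 30 -18 248 0 0 0 51; 30 -20 276 0 0 0 57; 30 -22 304 0 0 0 62; 30 -24 332 0 0 0 68; 30 -26 360 0 0 0 73; 30 -28 388 0 0 0 78; 30 -30 410 0 0 0 82; 30 -31 421 0 0 0 84.5; 30 -31 425 0 0 0 84.7; 30 -31 425 0 0 0 84.7; 30 -31 425 0 0 0 84.7")

```text
time: 19.2
tcp_pos: [564.3, 306.6, 249.7]
tcp_rot: [2.169, 2.269, 0.002]
ft_force: [-0.0, 0.3, -0.6]
finger_gap: 48.9
```

```bash
python3 -c "
from h import *
rel([565,307,100],92.5)
c=cam('side','pics/s13.png')
c=cam('wrist','pics/w13.png')
"
```

```text
t 19.2 tcp [564.3 306.6 249.7] yaw 92.6 shift [  0.5   0.3 149.7] turn [0.2 0.  0.1] gap 48.9 j [ 17.  14.  16.  92.  -0. 104.] F [-0.   0.3 -0.6]
```

View pics/s13.png

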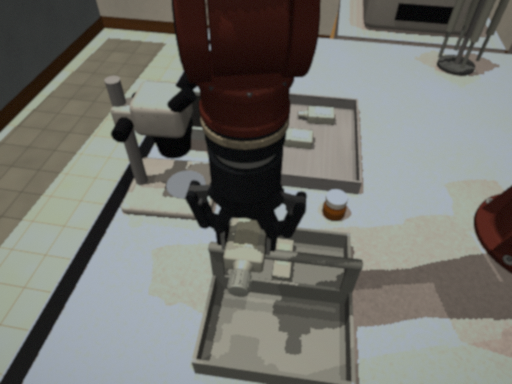

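View pics/w13.png

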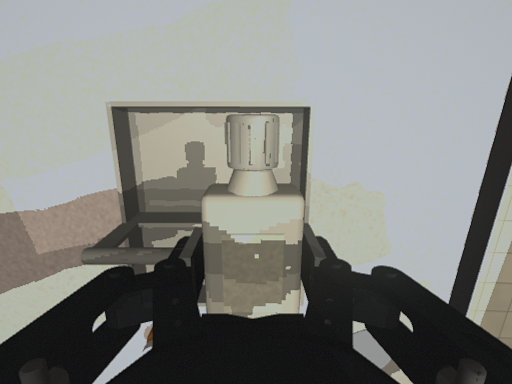

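jog_arm(moves="30 0 0 15 0 0 0; 30 0 0 40 0 0 0; 30 0 0 70 0 0 0; 30 0 0 100 0 0 0; 30 0 0 130 0 0 0; 30 0 0 155 0 0 0; 30 0 0 170 0 0 0; 30 0 0 175 0 0 0; 30 0 0 175 0 0 0; 30 0 0 175 0 0 0")

```text
time: 20.3
tcp_pos: [566.0, 306.6, 76.8]
tcp_rot: [2.169, 2.267, 0.006]
ft_force: [0.3, 0.1, -0.6]
finger_gap: 48.8
```

```bash
python3 -c "
from h import *
rel([565,307,10.5],92.5)
c=cam('side'); crop(c,180,120,400,360,2.5,'pics/s14.png')
c=cam('wrist')
im=c['im'].copy()
drawbox(im,proj(c,box(-126,126,288,0,50,517.5,245,np.radians(2.5))),(0,0,255))
cv2.imwrite('pics/w14.png',im)
"
```

```text
t 20.3 tcp [566.  306.6  76.8] yaw 92.5 shift [ 0.5 -1.3 66.3] turn [0.3 0.  0. ] gap 48.8 j [ 17.  15.  -1.  74.  -0. 104.] F [ 0.3  0.1 -0.6]
```

View pics/s14.png

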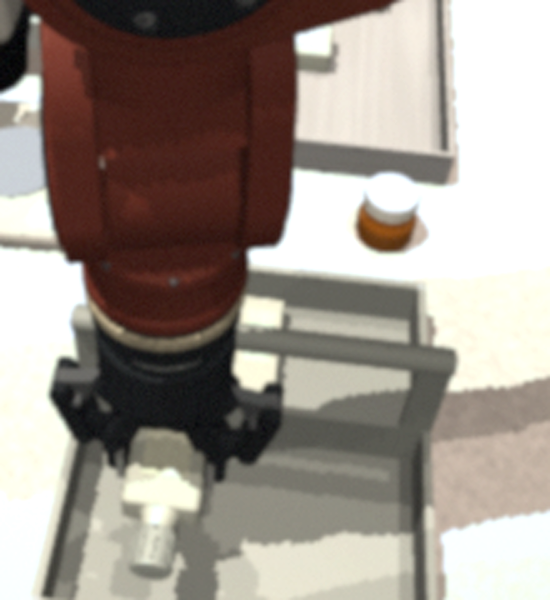

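View pics/w14.png

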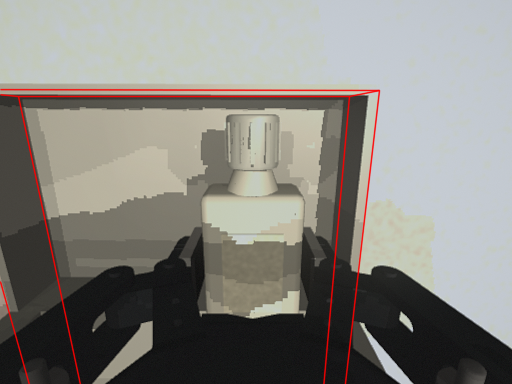

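jog_arm(moves="30 0 -5 10 0 0 0; 30 0 -11 25 0 0 0; 30 0 -11 40 0 0 0; 30 0 -11 50 0 0 0; 30 0 -11 58 0 0 0; 30 0 -11 61 0 0 0; 30 0 -11 61 0 0 0; 30 0 -11 61 0 0 0")

```text
time: 21.2
tcp_pos: [555.9, 306.3, 16.2]
tcp_rot: [2.169, 2.266, 0.008]
ft_force: [-0.6, -0.2, -0.9]
finger_gap: 49.3
```

```bash
python3 -c "
from h import *
rel([555,307,10.5],92.5)
c=cam('side'); crop(c,180,120,400,360,2.5,'pics/s15.png')
"
```

```text
t 21.2 tcp [555.9 306.3  16.2] yaw 92.5 shift [ 0.8 -0.9  5.7] turn [ 0.4 -0.   0. ] gap 49.3 j [ 17.  16.  -6.  68.  -0. 105.] F [-0.6 -0.2 -0.9]
```

View pics/s15.png

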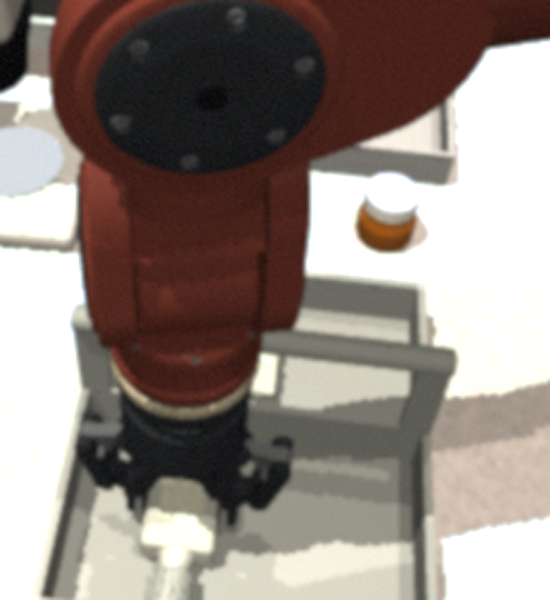

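jog_arm(moves="30 0 0 2 0 0 0; 30 0 0 4 0 0 0; 30 0 0 5.5 0 0 0; 30 0 0 5.5 0 0 0; 30 0 0 5.5 0 0 0")

```text
time: 21.75
tcp_pos: [555.9, 306.3, 10.9]
tcp_rot: [2.169, 2.266, 0.008]
ft_force: [-0.5, 0.4, -0.7]
finger_gap: 49.1
```

jog_arm(moves="30 0 0 0.7 0 0 0; 30 0 0 0.7 0 0 0; 62 0 0 0.7 0 0 0; 66 0 0 0.7 0 0 0; 75 0 0 0.7 0 0 0; 75 0 0 0.7 0 0 0; 75 0 0 0.7 0 0 0")

```text
time: 22.45
tcp_pos: [555.9, 306.3, 10.1]
tcp_rot: [2.169, 2.266, 0.008]
ft_force: [-0.8, -1.4, 0.3]
finger_gap: 63.8
```

jog_arm(moves="75 0 0 -8 0 0 0; 75 0 0 -25 0 0 0; 75 0 0 -55 0 0 0; 75 0 0 -95 0 0 0; 75 0 0 -135 0 0 0; 75 0 0 -175 0 0 0; 75 0 0 -210 0 0 0; 75 0 0 -220 0 0 0; 75 0 0 -220 0 0 0")

```text
time: 23.35
tcp_pos: [555.5, 306.6, 233.6]
tcp_rot: [2.167, 2.265, 0.014]
ft_force: [0.6, -0.8, 0.1]
finger_gap: 64.4
```

```bash
python3 -c "
from h import *
rel([536,-216.7,230],-.4)
c=cam('side'); crop(c,180,120,400,384,2.2,'pics/s16.png')
c=cam('wrist','pics/w16.png')
c=cam('top'); crop(c,280,145,440,285,4,'pics/t16.png')
"
```

```text
t 23.35 tcp [555.5 306.6 233.6] yaw 92.5 shift [-521.9  -42.6    2.3] turn [ 0.4 -0.6 92.9] gap 64.4 j [ 17.  11.  12.  90.  -0. 105.] F [ 0.6 -0.8  0.1]
```

View pics/w16.png

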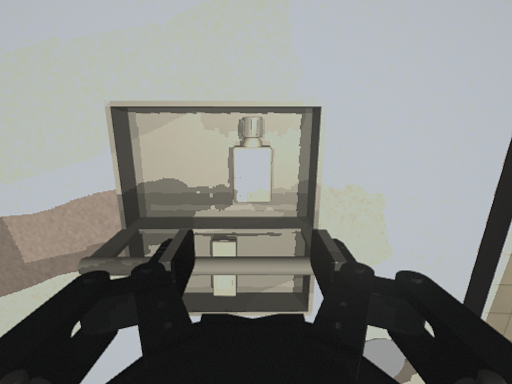

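View pics/t16.png

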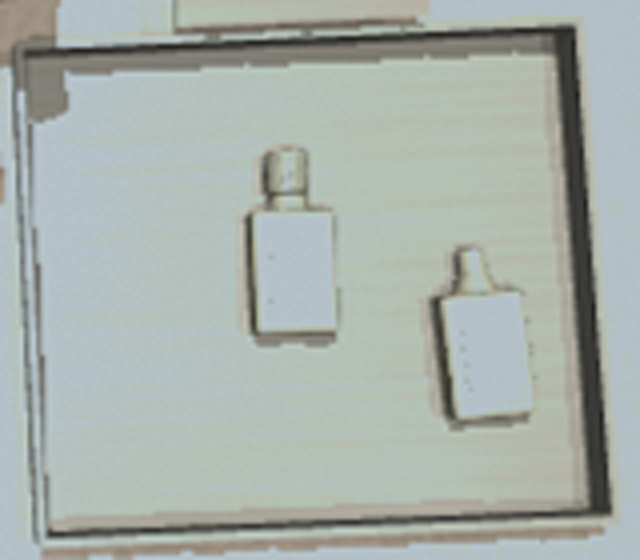

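View pics/s16.png

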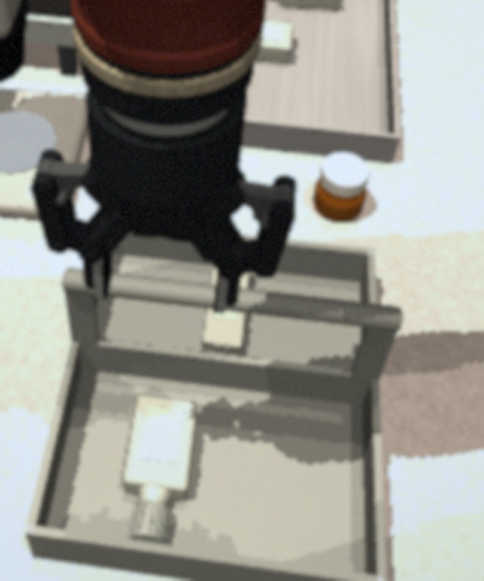

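```bash
python3 -c "
from h import *
c=cam('top')
w=unproj(c,(np.array([(252,211),(334,211),(338,331),(256,333)])+.5)/4-.5+(280,145),33)
print(w.round(1),w.mean(0),cv2.minAreaRect(w[:,:2].astype(np.float32)))
print(unproj(c,((np.array([286,147])+.5)/4-.5+(280,145)),20))
"
```

```text
[[ 567.6 -192.8   33. ]
 [ 566.9 -241.7   33. ]
 [ 495.4 -241.6   33. ]
 [ 494.9 -193.    33. ]] [ 531.21849916 -217.2640262    33.        ] ((531.3302612304688, -217.3249053955078), (72.67326354980469, 48.813838958740234), 0.11889324337244034)
[[ 607.0247547  -217.03602854   20.        ]]
```

jog_arm(moves="75 -12 -1 0 0 0 2; 75 -36 -3 0 0 0 6; 75 -68 -6 0 0 0 12; 75 -102 -8 0 0 0 18; 75 -136 -11 0 0 0 24; 75 -170 -14 0 0 0 30; 75 -204 -17 0 0 0 36; 75 -238 -19 0 0 0 42; 75 -272 -22 0 0 0 48; 75 -306 -25 0 0 0 54; 80 -340 -28 0 0 0 60; 80 -374 -31 0 0 0 66; 80 -408 -34 0 0 0 72; 80 -442 -37 0 0 0 78; 80 -474 -39 0 0 0 84; 80 -502 -42 1 0.2 -0.3 90; 80 -518 -43 2 0.4 -0.6 92.5; 80 -522.5 -43 2 0.4 -0.6 92.5; 80 -522.5 -43 2 0.4 -0.6 92.5; 80 -522.5 -43 2 0.4 -0.6 92.5")

```text
time: 25.55
tcp_pos: [533.8, -216.9, 226.4]
tcp_rot: [3.139, 0.004, -0.011]
ft_force: [0.4, 0.5, 0.6]
finger_gap: 68.2
```

```bash
python3 -c "
from h import *
rel([536,-217.3,80],0)
c=cam('wrist')
im=c['im'].copy()
drawbox(im,proj(c,box(-37,37,50,5,33,531.2,-217.3,0)),(0,255,0))
cv2.imwrite('pics/w17.png',im)
"
```

```text
t 25.55 tcp [ 533.8 -216.9  226.4] yaw 0.1 shift [3.300e+00 1.000e-01 1.464e+02] turn [0.1 0.4 0.1] gap 68.2 j [-35.   2.   1.  89.  -0. 145.] F [0.4 0.5 0.6]
```

View pics/w17.png

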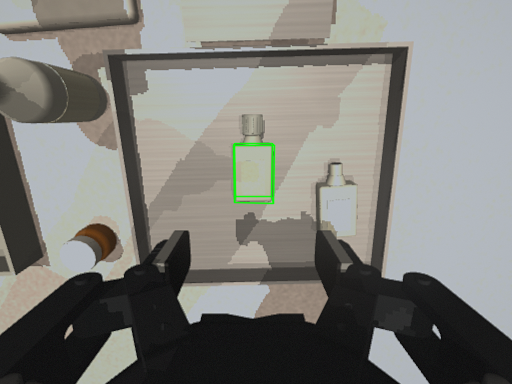

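jog_arm(moves="80 2 0 15 0 0.4 0; 80 3 0 40 0 0.4 0; 80 3 0 75 0 0.4 0; 80 3 0 110 0 0.4 0; 80 3 0 145 0 0.4 0; 80 3 0 170 0 0.4 0; 80 3 0 185 0 0.4 0; 80 3 0 197 0 0.4 0; 78 3 0 207 0 0.4 0; 75 3 0 214 0 0.4 0; 75 3 0 217 0 0.4 0; 75 3 0 217 0 0.4 0; 75 3 0 217 0 0.4 0")

```text
time: 26.9
tcp_pos: [535.7, -217.6, 10.1]
tcp_rot: [3.139, 0.004, 0.001]
ft_force: [0.5, -0.8, -0.0]
finger_gap: 64.3
```

```bash
python3 -c "
from h import *
rel([536,-217.3,10],0)
c=cam('wrist','pics/w18.png')
"
```

```text
t 26.9 tcp [ 535.7 -217.6   10.1] yaw 0.1 shift [ 0.3 -0.3  0.1] turn [ 0.2 -0.   0.1] gap 64.3 j [-35.   7. -17.  66.  -0. 145.] F [ 0.5 -0.8 -0. ]
```

View pics/w18.png

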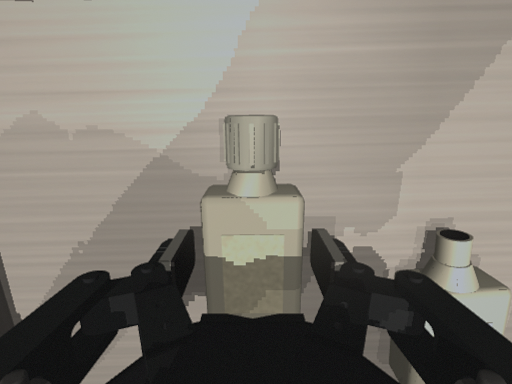

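jog_arm(moves="50 0 0 0 0 0 0; 40 0 0 0 0 0 0; 30 0 0 0 0 0 0; 30 0 0 0 0 0 0; 30 0 0 0 0 0 0; 30 0 0 0 0 0 0", newtons=50)

```text
time: 27.55
tcp_pos: [536.3, -218.0, 11.0]
tcp_rot: [3.138, 0.004, 0.003]
ft_force: [0.7, 0.4, 5.8]
finger_gap: 49.1
```

jog_arm(moves="30 0 0 -5 0 0 0; 30 0 0 -15 0 0 0; 30 0 0 -30 0 0 0; 30 0 0 -55 0 0 0; 30 0 0 -85 0 0 0; 30 0 0 -120 0 0 0; 30 0 0 -155 0 0 0; 30 0 0 -190 0 0 0; 30 0 0 -220 0 0 0; 30 0 0 -236 0 0 0; 30 0 0 -240 0 0 0; 30 0 0 -240 0 0 0")

```text
time: 28.75
tcp_pos: [536.0, -217.2, 251.9]
tcp_rot: [3.137, 0.004, 0.005]
ft_force: [-0.1, 0.2, -0.7]
finger_gap: 49.1
```

```bash
python3 -c "
from h import *
# tote (-48,60)
a=np.radians(2.5);print(517.5-48*np.cos(a)-60*np.sin(a),245+60*np.cos(a)-48*np.sin(a))
rel([467,303,250],92.5)
c=cam('wrist','pics/w19.png')
"
```

```text
466.9285221221507 302.84916270137535
t 28.75 tcp [ 536.  -217.2  251.9] yaw 0.1 shift [ -67.7 -520.4   -0.7] turn [  0.4   0.1 -92.4] gap 49.1 j [-35.   2.   4.  91.  -0. 145.] F [-0.1  0.2 -0.7]
```

View pics/w19.png

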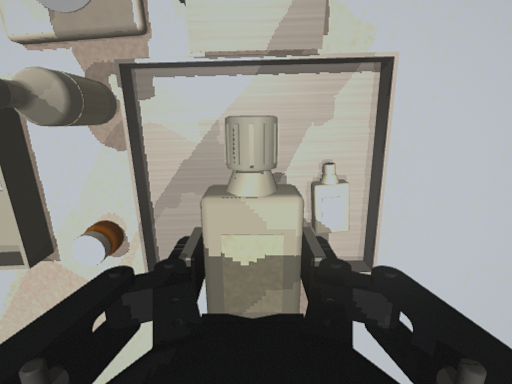

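jog_arm(moves="30 -2 -12 0 0 0 -2; 30 -5 -36 0 0 0 -6; 30 -9 -66 0 0 0 -12; 30 -13 -99 0 0 0 -18; 30 -17 -132 0 0 0 -24; 30 -22 -165 0 0 0 -30; 30 -26 -198 0 0 0 -36; 30 -30 -231 0 0 0 -42; 30 -34 -264 0 0 0 -48; 30 -39 -297 0 0 0 -54; 30 -43 -330 0 0 0 -60; 30 -47 -363 0 0 0 -66; 30 -52 -396 0 0 0 -72; 30 -56 -429 0 0 0 -78; 30 -60 -462 0 0 0 -84; 30 -64 -492 0 0 0 -89; 30 -67 -512 0 0 0 -92; 30 -68 -519 0 0.3 -0.3 -92.4; 30 -68 -520.5 0 0.3 -0.3 -92.4; 30 -68 -520.5 0 0.3 -0.3 -92.4")

```text
time: 30.8
tcp_pos: [466.1, 302.9, 248.1]
tcp_rot: [-2.172, -2.269, 0.011]
ft_force: [0.2, 0.8, -0.9]
finger_gap: 48.9
```

```bash
python3 -c "
from h import *
rel([467,303,75],92.5)
"
```

```text
t 30.8 tcp [466.1 302.9 248.1] yaw 92.5 shift [  0.8   1.9 173.1] turn [-0.3  0.2 -0. ] gap 48.9 j [ 20.  -1.   0.  92.  -0. 107.] F [ 0.2  0.8 -0.9]
```

jog_arm(moves="30 0 1 15 -0.3 0.2 0; 30 0 1 40 -0.3 0.2 0; 30 0 1 70 -0.3 0.2 0; 30 0 1 100 -0.3 0.2 0; 30 0 1 130 -0.3 0.2 0; 30 0 1 155 -0.3 0.2 0; 30 0 1 170 -0.3 0.2 0; 30 0 1 175 -0.3 0.2 0; 30 0 1 175 -0.3 0.2 0; 30 0 1 175 -0.3 0.2 0")

```text
time: 31.8
tcp_pos: [467.0, 302.2, 74.5]
tcp_rot: [2.172, 2.268, 0.001]
ft_force: [-0.3, 0.2, -0.6]
finger_gap: 49.1
```

```bash
python3 -c "
from h import *
rel([467,303,11],92.5)
c=cam('side'); crop(c,180,120,400,384,2.2,'pics/s20.png')
c=cam('wrist')
im=c['im'].copy()
drawbox(im,proj(c,box(-126,126,288,0,50,517.5,245,np.radians(2.5))),(0,0,255))
cv2.imwrite('pics/w20.png',im)
"
```

```text
t 31.8 tcp [467.  302.2  74.5] yaw 92.5 shift [ 0.8 -0.1 63.5] turn [ 0.1  0.  -0. ] gap 49.1 j [ 19.   0. -17.  73.  -0. 107.] F [-0.3  0.2 -0.6]
```

View pics/w20.png

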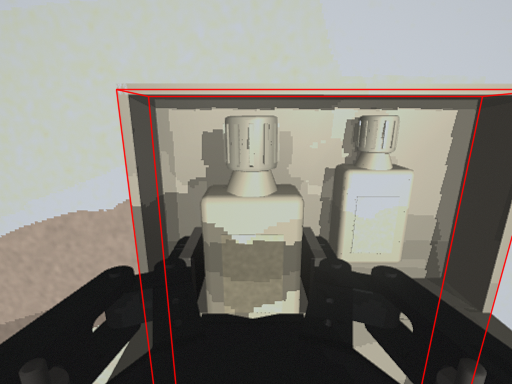

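View pics/s20.png

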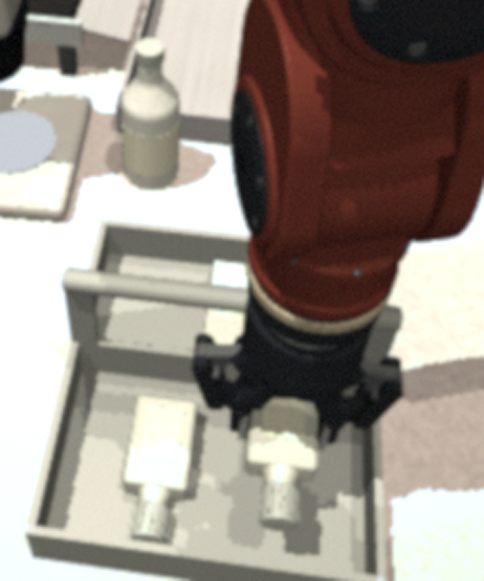

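jog_arm(moves="30 0 3 10 0 0 0; 30 0 5 25 0 0 0; 30 0 5 40 0 0 0; 30 0 5 50 0 0 0; 30 0 5 56 0 0 0; 30 0 5 58 0 0 0; 30 0 5 58 0 0 0")

```text
time: 32.6
tcp_pos: [472.0, 302.6, 16.4]
tcp_rot: [2.172, 2.269, 0.001]
ft_force: [0.4, 0.9, 1.1]
finger_gap: 48.9
```

```bash
python3 -c "
from h import *
rel([472,303,11],92.5)
c=cam('side'); crop(c,180,120,400,384,2.2,'pics/s21.png')
"
```

```text
t 32.6 tcp [472.  302.6  16.4] yaw 92.5 shift [ 0.4 -0.   5.4] turn [ 0.1  0.  -0. ] gap 48.9 j [ 19.   4. -20.  67.  -0. 107.] F [0.4 0.9 1.1]
```

View pics/s21.png

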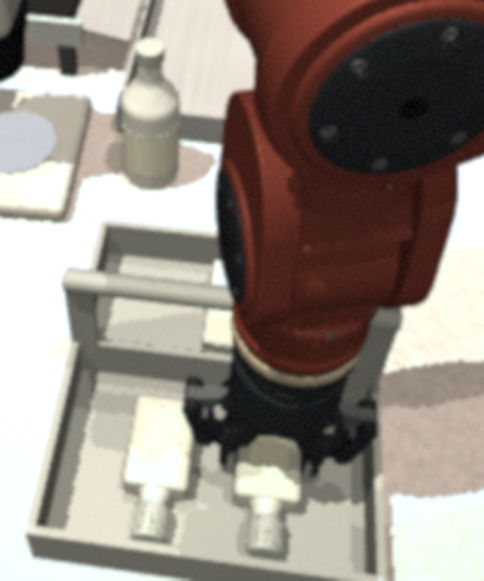

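jog_arm(moves="30 0 0 2 0 0 0; 30 0 0 4 0 0 0; 30 0 0 5 0 0 0; 30 0 0 5 0 0 0; 30 0 0 5 0 0 0")

```text
time: 33.15
tcp_pos: [472.4, 302.7, 11.9]
tcp_rot: [2.172, 2.268, 0.002]
ft_force: [-1.0, -0.0, 0.2]
finger_gap: 49.1
```

jog_arm(moves="30 0 0 0.5 0 0 0; 30 0 0 0.5 0 0 0; 62 0 0 0.5 0 0 0; 66 0 0 0.5 0 0 0; 74 0 0 0.5 0 0 0; 74 0 0 0.5 0 0 0; 74 0 0 0.5 0 0 0")

```text
time: 33.85
tcp_pos: [472.4, 302.7, 11.5]
tcp_rot: [2.172, 2.268, 0.002]
ft_force: [0.0, 1.3, -0.6]
finger_gap: 62.9
```

jog_arm(moves="74 0 0 -8 0 0 0; 74 0 0 -25 0 0 0; 74 0 0 -55 0 0 0; 74 0 0 -95 0 0 0; 74 0 0 -135 0 0 0; 74 0 0 -175 0 0 0; 74 0 0 -210 0 0 0; 74 0 0 -230 0 0 0; 74 0 0 -240 0 0 0; 74 0 0 -240 0 0 0")

```text
time: 34.85
tcp_pos: [472.4, 302.9, 252.8]
tcp_rot: [2.171, 2.268, 0.005]
ft_force: [-0.1, -0.5, -1.0]
finger_gap: 63.1
```

```bash
python3 -c "
from h import *
rel([472,303,11],92.5)
c=cam('side'); crop(c,180,80,400,384,1.9,'pics/s22.png')
c=cam('wrist','pics/w22.png')
c=cam('top','pics/t22.png')
"
```

```text
t 34.85 tcp [472.4 302.9 252.8] yaw 92.5 shift [-1.000e-01 -1.300e+00  2.418e+02] turn [ 0.2 -0.   0. ] gap 63.1 j [ 19.  -1.   1.  91.  -0. 107.] F [-0.1 -0.5 -1. ]
```

View pics/s22.png

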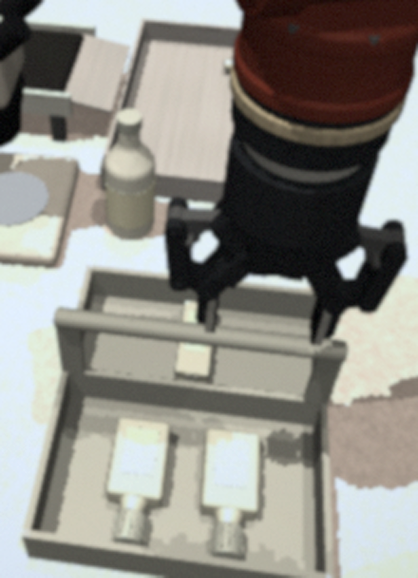

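View pics/w22.png

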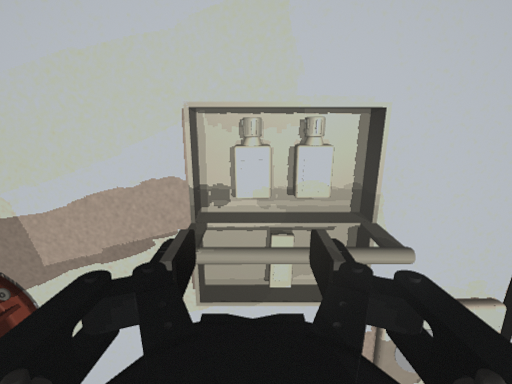

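View pics/t22.png

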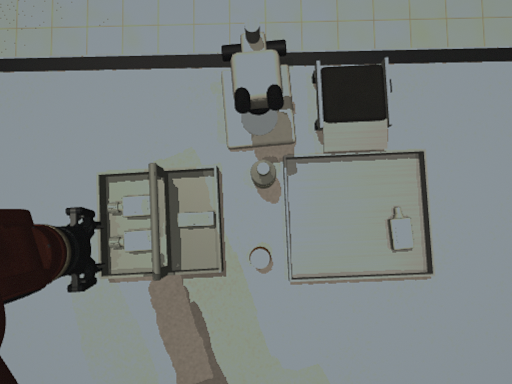

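```bash
python3 -c "
from rig import workorder
print(workorder.hand_in())"
```

```text
the job is handed in; nothing more can be done
None
```

I moved all three items into the tote and handed the job in at about 35 s of the 72 s allowed. The hand-in gave no verdict.

- **Case:** it lies along y in the narrow compartment.
- **Flasks:** flask_b and then flask_a lie side by side in the wide compartment, caps towards +y. I estimate a gap of about 33 mm between their bodies.
- **Set-down:** each item was lowered to within about 1 mm of its bottom touching the floor by my estimate, then released. The force readings showed almost no contact load, so nothing was pressed or dropped from height.

The last pictures from the top, side and wrist cameras show all three lying flat and clear of each other. The uncapped flask, the bottle and the jar look unmoved, and the gripper was empty at about 250 mm height. I checked final positions only by eye in these pictures and did not compute poses from them. None of the checks failed or disagreed, except that the projected outlines sat slightly off in the side camera at the start, while the top camera fitted well.

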